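# Slide the blade insert under the slicer's sprung clips

### The arm

A 6-joint arm with a two-finger parallel gripper is mounted at the origin on a cart in front of the work surface, level with it; the furniture and walls round the work are solid. World frame = base frame: x ahead of the robot, y to its left, z up, the work surface at z = 0. Lengths are in m, angles in rad, forces in N, time in s.
With the tool pointing down it reaches from about 0.35 to 0.85 m from the base axis. Payload 8.1 kg.
Tool frame: the origin (TCP) lies at the very end of the fingers, on their centre line; the grasp point (between the pads) lies 19 mm behind it; z points along the fingers, y is the line along which they close (so a half turn about z gives the same grasp; the last joint's range is limited). The gripper opens to 93 mm and grips with 3 to 60 N. Pads are 15 mm wide; open, the fingers measure 128 mm over their backs; the gripper's body (75 mm by 188 mm) begins 65 mm behind the grasp point.
Start: joints at [-1.279, 0.13, 1.488, -0, 1.523, -0.085], TCP at [0.221, -0.558, 0.219] pointing down, gripper open.
Joint ranges: [-2.96, 2.96], [-0.89, 2.26], [0.02, 2.5], [-1.34, 4.48], [0, 2.73], [-2.66, 2.66]. Speed limits (rad/s): [2.39, 2.39, 2.79, 3.14, 3.14, 3.14].

### API

Orientations are given as a rotation vector (axis times angle).
In Python, from plant import read_state, eyes, workorder gives the robot as it stands. The module is installed in compiled form; this text tells all that it offers.
- The arm moves only by the tool play_rows, never from a script. Its argument "targets" is one flat list of numbers, 4 for each row, row after row: the shift along the tool's x, y, z in cm, then the turn about the tool's z in degrees. In form: [dx, dy, dz, roll, dx, dy, dz, roll, ...]. A call has 1 to 8 rows; each row is the pose to reach, as a shift and turn from the pose commanded when the call began, along the tool's axes at that moment; what a row does not reach only later rows make up. A row lasts 1/12 s, in which the tool goes at most 41.7 mm and 7.16 degrees, less where a joint would pass 70% of its speed; a pose out of reach is approached as far as the arm can. A call with a gripper value outside its range is refused whole. "grip" is the finger opening in cm, from 0 to 9.3, set as the call begins (left out, the last holds). The fingers move at their own pace and stop on an object; "grip_force" is the grip in N (left out, the last holds). Time passes only in rows, so rows that repeat a pose let the fingers close. It gives the time, the measured TCP pose, the force, the opening and the grip force at its end, in the units of the state.
- read_state(): the state, without advancing time (a new reading comes with each control period).
- eyes.read_camera(name): name is "scene" or "side" or "wrist"; returns a dict with "image" (400x640x3 uint8, red, green, blue), "vfov" (degrees; the focal length in pixels is half the picture's height over the tangent of half this angle, whatever the lens; pixels are square), "cx", "cy" (the principal point, pixels), "k1" (the pictures are not rectified: a ray, as slopes to the right and down, at radius r is drawn at 1 + k1 r^2 times it, then the intrinsics apply), "cam_to_world" (4x4, takes a point from camera to world coordinates); the wrist camera has in their place "T_tool_cam" (4x4, takes a point from camera to tool coordinates, whose origin is the TCP and whose axes are the flange's). Camera axes: x right, y up, looking along -z (the intrinsics and any distortion apply to the point x, -y, -z); pixel columns grow to the right and rows downward; lengths in m; the calibration is good to about 2 mm. A picture is of the moment at which its call begins: read the wrist's pose just before it. There is no depth.
- workorder.close_job(): hands the job in; it is judged then, once.
The state is a dict: "t": time; "q": joint angles; "dq": joint speeds; "joint_torque": joint torques, N m; "tool_pos": TCP position; "orientation": TCP orientation; "force": force on the tool from outside, world axes, zero at the start; "wrist_torque": the same for the moment, N m; "opening": finger opening in m; "gripper_force": force on a finger pad.
Only numpy, scipy, OpenCV 4.12 (cv2) and the standard library are available. Lean on these libraries where they do the work, as an engineer would, in place of code of your own. Each camera call takes 0.05 s, during which the arm holds its last target. There are 200 camera calls.

### The job

Take the steel blade insert by its upright black grip, lay it flat in the open front end of the vegetable slicer's channel with the grip towards the open end, and slide it in under the two sprung clips until they ride up over its ridge and snap down behind it. Push gently and stop as soon as it meets the end stop: do not ram it, press it hard into the bed or wedge it between the rails. Let go of it and leave the timer, the salt shaker and the mug alone.

Things in the scene. Friction and masses are not known exactly. Their poses are not given: they have to be found in the camera images.
- insert: Loose blade insert, 0.13 to 0.21 kg: flat steel plate 80 (x) x 86 (y) x 6 mm (z) with an upright grip and a cross ridge. Origin: centre of its underside, z up, +x towards its rounded front edge (at x = +40 mm), which goes in first. The rear edge is at x = -40 mm.
- insert_grip (a point): Middle of the insert's black grip, 12 mm below its top. The grip is a block 10 mm thick in x, 44 mm wide in y, standing on the plate at its rear edge (its back flush with that edge), top 42 mm above the plate's underside. Axes as the insert's; at (-35, 0, 30) mm from its origin.
- insert_ridge (a point): Crest of the insert's ridge, which spans its full width: a ramp starting level with the plate's top 36 mm ahead (+x) of this point, rising 5 mm to it, then a steep drop to the plate's top within 2 mm behind it. At (-2, 0, 11) mm from the insert's origin, axes as the insert's.
- slicer: Fixed vegetable slicer lying flat: aluminium bed 240 x 124 mm, grey side rails 10 mm high. Origin at table level on the channel's centre line, z up, +x the way the insert slides in. The bed runs from x = -130 mm (open front end) to +110 mm, its flat top at z = 16 mm. Contact force with the insert above 40 N damages it; sliding under the clips takes under 15 N.
- channel_mouth (a point): On the bed, centre of the channel where its parallel part begins: 90 mm wide between the rails from here on towards +x. From 32 mm before (-x) this point up to it the rails flare in from about 106 mm. At (-35, 0, 16) mm from the slicer's origin, axes as the slicer's.
- stop_nominal (a point): Bed point at (60, 0, 16) mm from the slicer's origin, axes as the slicer's. The clip head, a grey cross block with two black screw heads (32 mm above the bed, 124 mm wide), is clamped with its stop face (towards -x) here or up to 18 mm to either side in x, differently each time and not measured. Home: the plate's front edge is at that face.
- clip_left (a joint): Sprung clip on the +y side, a leaf arm 12 mm wide at slicer y = +31 mm. It reaches 56 mm towards -x from the stop face, at most 17 mm above the bed; its round nose is 47 mm from the stop face, 5 mm above the bed when empty, and drops behind the ridge in the last 4 mm before home. rad: 0 empty, 0.02 on the flat behind the ridge, 0.125 on the crest.
- clip_right (a joint): The same clip on the -y side, at slicer y = -31 mm; same values (rad): 0 empty, about 0.02 with its nose on the flat behind the ridge (home), about 0.125 on the crest.
- kitchen_timer: Red and white wind-up timer, 66 mm across, 57 mm high; origin at the centre of its underside. To be left alone.
- salt_shaker: Salt shaker, 44 mm across, 90 mm high; origin at the centre of its underside. To be left alone.
- mug: Dotted white mug, 82 mm across, 114 mm with its handle, 91 mm high; origin at the centre of its underside. To be left alone.
Mind the look-alikes: they are no part of the job. What is shaped like the insert but green is not meant.

How it is judged:
By the outcome, as a careful person would: the job done as asked, in the order asked, and still so for the second after the job is handed in, with the robot touching nothing.
It also fails if it takes over 58 s, if anything falls off the work surface, if the arm or the gripper's body presses on something with over 40 N, if the wrist force passes 120 N, or if a joint passes its speed limit or range.

## Working session

There is one attempt and no reset: what is moved stays moved. The work goes in short steps, Python scripts to look and compute and a tool call to move; the robot and the scene stay as the last step left them, time stands still between calls to the robot, and variables do not carry over. Pictures are saved under pics/ and viewed, at most 10 in all, crops included, and the job is handed in when it is done.

Besides the shell and the picture viewer there is one more tool, called after "Emit:" by a JSON object that holds its "op" and its "data". play_rows: Moves the arm, as the interface text tells. Its arguments: {"type":"object","properties":{"targets":{"type":"array"},"grip":{"type":"number"},"grip_force":{"type":"number"}},"required":["targets"]}

```bash
mkdir -p pics; cat > h.py <<'E'
import numpy as np, cv2
from scipy.spatial.transform import Rotation as R
from plant import read_state, eyes, workorder
def cam(name):
    s=read_state(); c=eyes.read_camera(name)
    if name=="wrist":
        T=np.eye(4);T[:3,:3]=R.from_rotvec(s["orientation"]).as_matrix();T[:3,3]=s["tool_pos"]
        c["M"]=T@np.array(c["T_tool_cam"])
    else: c["M"]=np.array(c["cam_to_world"])
    c["f"]=200/np.tan(np.radians(c["vfov"])/2)
    return c
def save(c,n): cv2.imwrite(n,c["image"][:,:,::-1])
def ray(c,u,v):
    K=np.array([[c["f"],0,c["cx"]],[0,c["f"],c["cy"]],[0,0,1.]])
    p=cv2.undistortPoints(np.array([[[u,v]]],float),K,np.array([c["k1"],0,0,0.]))[0,0]
    d=c["M"][:3,:3]@np.array([p[0],-p[1],-1]); return c["M"][:3,3],d
def onz(c,u,v,z):
    o,d=ray(c,u,v); return o+d*(z-o[2])/d[2]
def proj(c,P):
    p=np.linalg.inv(c["M"])@np.append(P,1); x,y=p[0]/-p[2],-p[1]/-p[2]; k=1+c["k1"]*(x*x+y*y)
    return c["cx"]+c["f"]*k*x, c["cy"]+c["f"]*k*y
E
python3 - <<'E'
from h import *
for n in ["scene","side","wrist"]:
    c=cam(n); save(c,f"pics/{n}0.png"); print(n,c["f"],c["cx"],c["cy"],c["k1"],c["M"].round(3).tolist())
s=read_state();print(s)
E
```

```text
scene 443.2186960293961 314.25025304560756 210.9635402067725 -0.07812530577675417 [[-0.499, 0.509, -0.702, -0.493], [-0.867, -0.283, 0.411, 0.586], [0.011, 0.813, 0.582, 0.956], [0.0, 0.0, 0.0, 1.0]]
side 373.00959703652313 320.72091313713463 201.58351176909224 -0.035969870079691255 [[-0.941, 0.148, -0.303, 0.241], [-0.338, -0.408, 0.848, 0.842], [0.002, 0.901, 0.434, 0.524], [0.0, 0.0, 0.0, 1.0]]
wrist 294.3099548230022 323.4750942073536 198.31699114879285 0.009137991312754364 [[0.368, 0.898, 0.241, 0.288], [-0.93, 0.356, 0.093, -0.532], [-0.003, -0.258, 0.966, 0.383], [0.0, 0.0, 0.0, 1.0]]
{'t': 0.15, 'q': array([-1.27941737e+00,  1.30967571e-01,  1.48901675e+00, -4.55798844e-06,
        1.52302063e+00, -8.53860664e-02]), 'dq': array([ 0.00040169, -0.00238552, -0.00485512, -0.00090459,  0.00054501,
        0.00020317]), 'joint_torque': array([ 1.25281595e-04, -5.60480261e+01, -4.92331588e+01,  7.68275885e-02,
        3.05836962e-02, -1.03381628e-04]), 'tool_pos': array([ 0.22064893, -0.55748299,  0.21784725]), 'orientation': array([-3.08463336e+00, -5.88064248e-01,  2.35095865e-04]), 'force': array([-0.11378904,  0.56278278, -0.45384279]), 'wrist_torque': array([-0.05516071,  0.02212147,  0.00572897]), 'gripper_force': 0.0, 'opening': 0.09283578106513818}
```

View pics/scene0.png

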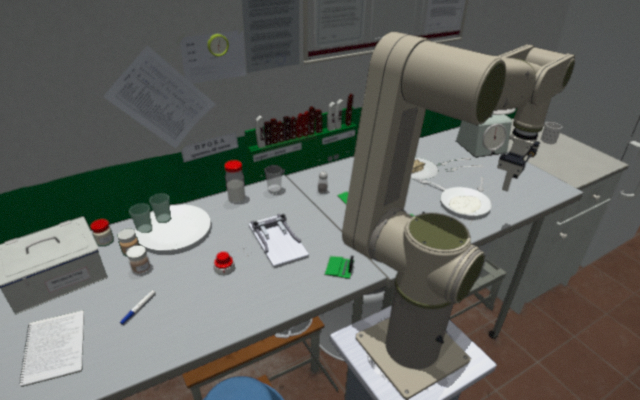

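View pics/side0.png

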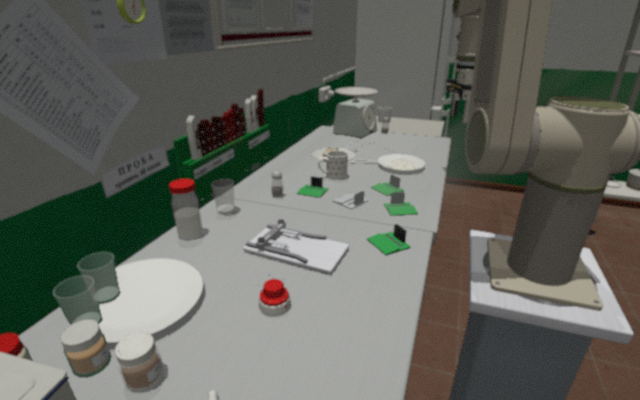

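The scene view shows the slicer at about (278,240), the timer at (223,262) and the shaker at (323,182). The side view shows the steel insert at about (350,200) with its grip at (359,198), four green decoys around it, and the mug at (337,165).

```bash
python3 - <<'E'
from h import *
c=cam("side"); a=cam("scene")
for n,u,v,z in [("insert",350,200,.006),("gripT",360,192,.04),("mug",337,179,0),("shaker",277,196,0),("timer",273,308,0),("sl nearR",330,270,.016),("sl L",246,254,.016),("sl R",348,243,.016),("green1",388,240,.006),("g2",400,208,.006),("g3",313,190,.006),("g4",388,187,.006)]:
    print(n,onz(c,u,v,z).round(3))
for n,u,v in [("openL",275,265),("openR",308,257),("farL",250,222),("farR",285,214)]: print(n,onz(a,u,v,.016).round(3))
E
```

```text
insert [ 0.518 -0.213  0.006]
gripT [ 0.486 -0.212  0.04 ]
mug [ 0.615 -0.383  0.   ]
shaker [ 0.758 -0.172  0.   ]
timer [0.53  0.321 0.   ]
sl nearR [0.455 0.18  0.016]
sl L [0.667 0.188 0.016]
sl R [0.448 0.055 0.016]
green1 [ 0.357 -0.011  0.006]
g2 [ 0.356 -0.211  0.006]
g3 [ 0.658 -0.247  0.006]
g4 [ 0.422 -0.36   0.006]
openL [0.449 0.173 0.016]
openR [0.432 0.065 0.016]
farL [0.693 0.153 0.016]
farR [0.675 0.023 0.016]
```

```bash
cat >> h.py <<'E'
def go(P,yaw):
    """shift (cm, tool axes) and roll (deg) from the present measured pose to P with tool x at world yaw (deg)"""
    s=read_state(); r=R.from_rotvec(s["orientation"]).as_matrix()
    d=r.T@(np.array(P)-s["tool_pos"])*100
    y=np.degrees(np.arctan2(r[1,0],r[0,0])); 
    print("shift cm",d.round(2),"roll",round(-(yaw-y),2),"yaw now",y.round(2), "pos",s["tool_pos"].round(4),"F",s["force"].round(1))
E
python3 -c "
from h import *
go([.50,-.23,.25],90)"
```

```text
shift cm [ 38.03 -20.19  -3.17] roll -68.41 yaw now 21.59 pos [ 0.2207 -0.5577  0.2181] F [-0.5  0.1 -1.2]
```

Emit:
{"op": "play_rows", "data": {"targets": [3,-1.5,-1,-6,6.5,-3.5,-2,-12,10,-5.5,-3,-18,13.5,-7.2,-3.2,-24,17,-9,-3.2,-30,20.5,-11,-3.2,-36,24,-13,-3.2,-42,27,-14.5,-3.2,-48]}}

```text
t: 0.92
tool_pos: [0.4197, -0.3213, 0.2508]
orientation: [2.575, 1.8, 0.001]
force: [-0.0, -0.2, -0.2]
opening: 0.0929
gripper_force: 0.0
```

```bash
python3 -c "
from h import *
go([.50,-.23,.25],90)"
```

```text
shift cm [11.34  4.41  0.08] roll -20.08 yaw now 69.92 pos [ 0.4197 -0.3213  0.2508] F [-0.  -0.2 -0.2]
```

Emit:
{"op": "play_rows", "data": {"targets": [3,1,0,-6,6,2.2,0,-12,9,3.4,0,-17,11.3,4.4,0,-20.1,11.3,4.4,0,-20.1,11.3,4.4,0,-20.1,11.3,4.4,0,-20.1], "grip": 2.4}}

```text
t: 1.5
tool_pos: [0.4988, -0.2335, 0.2504]
orientation: [-2.228, -2.214, 0.001]
force: [-1.0, -1.3, -0.4]
opening: 0.051
gripper_force: 0.0
```

```bash
python3 -c "
from h import *
c=cam('wrist'); save(c,'pics/w1.png'); np.save('w1.npy',c,allow_pickle=True)
go([.50,-.23,.25],90); print(proj(c,[.518,-.213,.006]),proj(c,[.486,-.212,.04]))"
```

```text
shift cm [0.39 0.14 0.05] roll -0.4 yaw now 89.6 pos [ 0.4985 -0.2339  0.2505] F [-0.  -0.1  0.3]
(np.float64(336.44712509891775), np.float64(157.3347647399021)) (np.float64(312.52420793101015), np.float64(159.98420330840526))
```

View pics/w1.png

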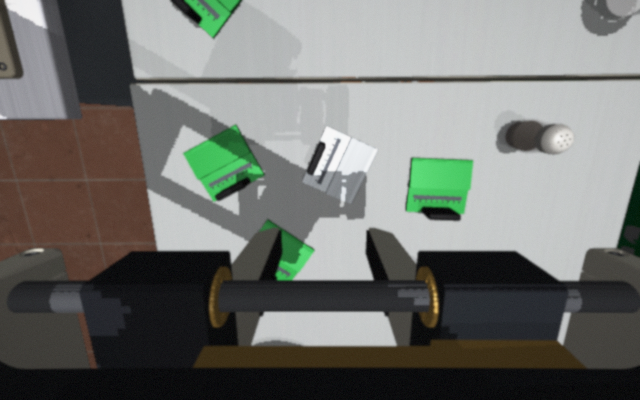

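The wrist view shows the steel insert at about (340,165). Its corners are at (325,127), (377,151), (355,205) and (304,181), and its black grip is on the left from (323,143) to (309,172). Green decoys sit nearby and the shaker is at (555,138).

```bash
python3 -c "
from h import *
c=np.load('w1.npy',allow_pickle=True).item()
P=[onz(c,u,v,.006) for u,v in [(325,127),(377,151),(355,205),(304,181)]]
for i in range(4): print(P[i].round(4), np.linalg.norm(P[i]-P[i-1]).round(4))
print(np.mean(P,0)); d=P[1]-P[0]+P[2]-P[3]; print('yaw',np.degrees(np.arctan2(d[1],d[0])))
im=c['image'].astype(int); m=((im.max(2)<45)).astype(np.uint8); m[:130]=0;m[190:]=0;m[:,:300]=0;m[:,335:]=0
n,l,st,ce=cv2.connectedComponentsWithStats(m); print(st,ce)
k=1+np.argmax(st[1:,4]); ys,xs=np.nonzero(l==k); b=cv2.boxPoints(cv2.minAreaRect(np.c_[xs,ys].astype(np.float32)));
for q in b: print(q,onz(c,*q,.042).round(4))
print(onz(c,*ce[k],.04))
"
```

```text
[ 0.5023 -0.1719  0.006 ] 0.0802
[ 0.574  -0.2046  0.006 ] 0.0788
[ 0.5453 -0.2822  0.006 ] 0.0827
[ 0.4721 -0.2462  0.006 ] 0.0815
[ 0.52341337 -0.22624276  0.006     ]
yaw -25.341332673547996
[[     0      0    640    400 255935]
 [   308    143     16     30     63]
 [   314    166      1      1      1]
 [   312    169      1      1      1]] [[319.50124055 199.51082111]
 [314.66666667 156.55555556]
 [314.         166.        ]
 [312.         169.        ]]
[307.06168 170.58713] [ 0.4789 -0.2253  0.042 ]
[319.65414 141.96783] [ 0.4954 -0.1893  0.042 ]
[323.9437  143.85522] [ 0.5007 -0.1916  0.042 ]
[311.35123 172.47452] [ 0.4843 -0.2278  0.042 ]
[ 0.48879897 -0.20764864  0.04      ]
```

```bash
python3 -c "
from h import *
go([.470,-.265,.15],65)"
```

```text
shift cm [-3.13 -2.83 10.06] roll 24.6 yaw now 89.6 pos [ 0.4985 -0.2339  0.2505] F [-0.  -0.1  0.3]
```

Emit:
{"op": "play_rows", "data": {"targets": [-1,-0.9,3,6,-2,-1.8,6,12,-3.1,-2.8,8.5,18,-3.1,-2.8,10,24.6,-3.1,-2.8,10,24.6,-3.1,-2.8,10,24.6,-3.1,-2.8,10,24.6]}}

```text
t: 2.13
tool_pos: [0.4714, -0.2649, 0.1522]
orientation: [2.645, 1.692, 0.001]
force: [-0.7, 0.1, 0.2]
opening: 0.0237
gripper_force: 0.0
```

```bash
python3 -c "
from h import *
c=cam('wrist'); save(c,'pics/w2.png'); np.save('w2.npy',c,allow_pickle=True)
go([.470,-.265,.15],65); print(read_state()['opening'])"
```

```text
shift cm [-0.09 -0.16  0.27] roll 0.23 yaw now 65.23 pos [ 0.4718 -0.2649  0.1527] F [0.3 0.7 0.2]
0.023762367320799567
```

View pics/w2.png

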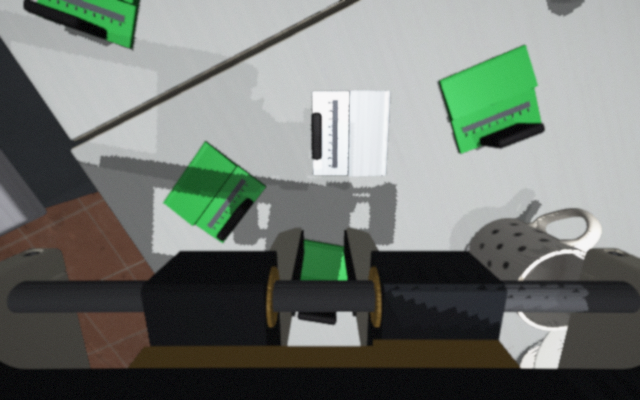

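The close view shows the steel insert squared to the tool. Its plate spans (313,91) to (389,176) and its black grip spans (312–321, 113–159).

```bash
python3 -c "
from h import *
c=np.load('w2.npy',allow_pickle=True).item()
P=[onz(c,u,v,.006) for u,v in [(313,91),(389,91),(386.5,178),(312.5,176)]]
for i in range(4): print(P[i].round(4), np.linalg.norm(P[i]-P[i-1]).round(4))
print(np.mean(P,0)); d=P[1]-P[0]+P[2]-P[3]; print('yaw',np.degrees(np.arctan2(d[1],d[0])))
im=c['image'].astype(int); m=((im.max(2)<45)).astype(np.uint8); m[:105]=0;m[165:]=0;m[:,:306]=0;m[:,326:]=0
n,l,st,ce=cv2.connectedComponentsWithStats(m); print(st,ce)
k=1+np.argmax(st[1:,4]); ys,xs=np.nonzero(l==k); r=cv2.minAreaRect(np.c_[xs,ys].astype(np.float32));b=cv2.boxPoints(r);print(r)
for q in b: print(q,onz(c,*q,.042).round(4))
g=onz(c,*r[0],.041); print('grip',g)
print([c['image'][135,x].tolist() for x in range(308,330,2)])
go([g[0],g[1],.10],65)
"
```

```text
[ 0.5048 -0.1711  0.006 ] 0.0861
[ 0.5737 -0.2029  0.006 ] 0.0759
[ 0.5389 -0.284   0.006 ] 0.0883
[ 0.4675 -0.2487  0.006 ] 0.0797
[ 0.52123586 -0.2266734   0.006     ]
yaw -25.594106101746327
[[     0      0    640    400 255921]
 [   313    115      1      5      5]
 [   312    122      3     36     56]
 [   319    137      1      5      5]
 [   318    143      2      7      9]
 [   319    151      1      1      1]
 [   319    153      1      3      3]] [[319.50153758 199.51820288]
 [313.         117.        ]
 [313.25       141.03571429]
 [319.         139.        ]
 [318.77777778 145.66666667]
 [319.         151.        ]
 [319.         154.        ]]
((313.2933349609375, 139.5071258544922), (35.013671875, 1.7920384407043457), 88.02507019042969)
[311.79453 122.04157] [ 0.4922 -0.198   0.042 ]
[313.58548  121.979805] [ 0.4937 -0.1986  0.042 ]
[314.79214 156.97269] [ 0.4812 -0.2277  0.042 ]
[313.0012  157.03445] [ 0.4797 -0.227   0.042 ]
grip [ 0.48673005 -0.21263452  0.041     ]
[[182, 186, 187], [156, 159, 159], [50, 49, 51], [42, 42, 43], [52, 51, 53], [54, 53, 55], [50, 52, 53], [200, 204, 210], [244, 246, 247], [244, 246, 247], [226, 230, 233]]
shift cm [ 5.37 -0.85  5.26] roll 0.23 yaw now 65.23 pos [ 0.4718 -0.2649  0.1527] F [0.3 0.7 0.2]
```

```bash
python3 -c "
from h import *
c=np.load('w2.npy',allow_pickle=True).item()
im=c['image'].astype(int); m=((im.max(2)<110)).astype(np.uint8); m[:105]=0;m[165:]=0;m[:,:306]=0;m[:,327:]=0
n,l,st,ce=cv2.connectedComponentsWithStats(m)
k=1+np.argmax(st[1:,4]); ys,xs=np.nonzero(l==k); r=cv2.minAreaRect(np.c_[xs,ys].astype(np.float32));b=cv2.boxPoints(r);print(r)
for q in b: print(q,onz(c,*q,.042).round(4))
g=onz(c,*r[0],.042); print('grip',g)
go([g[0],g[1],.10],64.5);go([g[0],g[1],.014],64.5)
"
```

```text
((315.5, 135.5), (45.0, 9.0), 90.0)
[311. 113.] [ 0.4949 -0.1906  0.042 ]
[320. 113.] [ 0.5023 -0.1939  0.042 ]
[320. 158.] [ 0.4852 -0.2306  0.042 ]
[311. 158.] [ 0.4776 -0.2271  0.042 ]
grip [ 0.4901662  -0.21017412  0.042     ]
shift cm [ 5.74 -0.64  5.26] roll 0.73 yaw now 65.23 pos [ 0.4718 -0.2649  0.1527] F [0.3 0.7 0.2]
shift cm [ 5.74 -0.67 13.86] roll 0.73 yaw now 65.23 pos [ 0.4718 -0.2649  0.1527] F [0.3 0.7 0.2]
```

Emit:
{"op": "play_rows", "data": {"targets": [2,-0.2,1,0.7,4,-0.4,3,0.7,5.7,-0.6,6,0.7,5.7,-0.6,8,0.7,5.7,-0.6,8,0.7,5.7,-0.6,8,0.7]}}

```text
t: 2.68
tool_pos: [0.4897, -0.2096, 0.0712]
orientation: [-2.656, -1.677, 0.001]
force: [0.3, -0.0, 0.6]
opening: 0.0239
gripper_force: 0.0
```

```bash
python3 -c "
from h import *
c=cam('wrist'); save(c,'pics/w3.png')
go([.4902,-.2102,.014],64.5)"
```

```text
shift cm [ 0.   -0.06  5.85] roll -0.03 yaw now 64.47 pos [ 0.4906 -0.2104  0.0725] F [-0.5 -0.1  0.1]
```

View pics/w3.png

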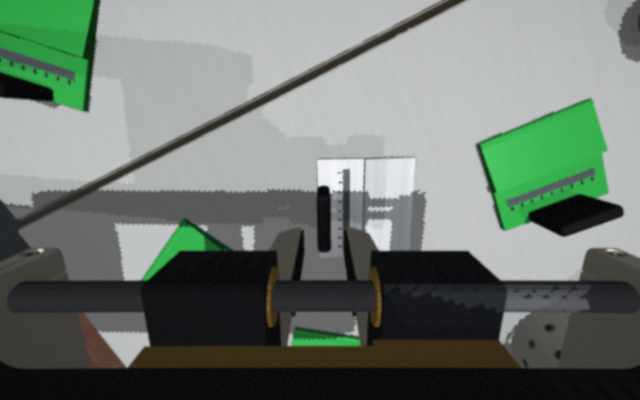

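The grip at (318–329, 186–252) lies centred between the fingertips (about 297 and 350), so I'm descending and closing.

Emit:
{"op": "play_rows", "data": {"targets": [0,0,1.5,0,0,0,3,0,0,0,4,0,0,0,5,0,0,0,5.5,0,0,0,5.8,0,0,0,5.8,0,0,0,5.8,0]}}

```text
t: 3.4
tool_pos: [0.4899, -0.21, 0.0131]
orientation: [2.658, 1.674, 0.0]
force: [-0.7, 0.3, -0.2]
opening: 0.0239
gripper_force: 0.0
```

Emit:
{"op": "play_rows", "data": {"targets": [0,0,0,0,0,0,0,0,0,0,0,0,0,0,0,0,0,0,0,0,0,0,0,0], "grip": 0.5, "grip_force": 25}}

```text
t: 3.9
tool_pos: [0.4899, -0.21, 0.0132]
orientation: [2.658, 1.674, 0.001]
force: [-0.3, 0.3, 5.1]
opening: 0.0098
gripper_force: 25.0
```

Emit:
{"op": "play_rows", "data": {"targets": [0,0,-1,0,0,0,-3,0,0,0,-6,0,0,0,-9,0,0,0,-12,0,0,0,-15,0,0,0,-17,0,0,0,-17,0]}}

```text
t: 4.57
tool_pos: [0.492, -0.2111, 0.1887]
orientation: [2.652, 1.67, 0.006]
force: [1.3, -0.4, -0.3]
opening: 0.0098
gripper_force: 25.0
```

```bash
python3 -c "
from h import *
go([.54,0.0,.2],83);print(read_state()['opening'])"
```

```text
shift cm [21.11 -4.78 -1.18] roll -18.61 yaw now 64.39 pos [ 0.492  -0.2111  0.1887] F [ 1.3 -0.4 -0.3]
0.009761431330585298
```

Emit:
{"op": "play_rows", "data": {"targets": [3,-0.7,-0.5,-3,6,-1.4,-1,-6,9,-2.1,-1,-9,12,-2.8,-1,-12,15,-3.5,-1,-15,18,-4.2,-1,-18,21,-4.8,-1,-18.6,21,-4.8,-1,-18.6]}}

```text
t: 5.23
tool_pos: [0.5367, 0.0052, 0.1911]
orientation: [-2.346, -2.085, -0.0]
force: [1.1, -0.8, -1.3]
opening: 0.0096
gripper_force: 25.0
```

Emit:
{"op": "play_rows", "data": {"targets": [0,0,0,0,0,0,0,0,0,0,0,0,0,0,0,0]}}

```text
t: 5.57
tool_pos: [0.5367, -0.0007, 0.1922]
orientation: [-2.355, -2.079, 0.001]
force: [-0.0, -0.0, -1.8]
opening: 0.0098
gripper_force: 25.0
```

```bash
python3 -c "
from h import *
c=cam('wrist'); save(c,'pics/w4.png'); np.save('w4.npy',c,allow_pickle=True)
go([.54,0.0,.2],83)"
```

```text
shift cm [ 0.11  0.31 -0.76] roll -0.11 yaw now 82.89 pos [ 0.5368 -0.0008  0.1924] F [-0.2  0.5 -1.7]
```

View pics/w4.png

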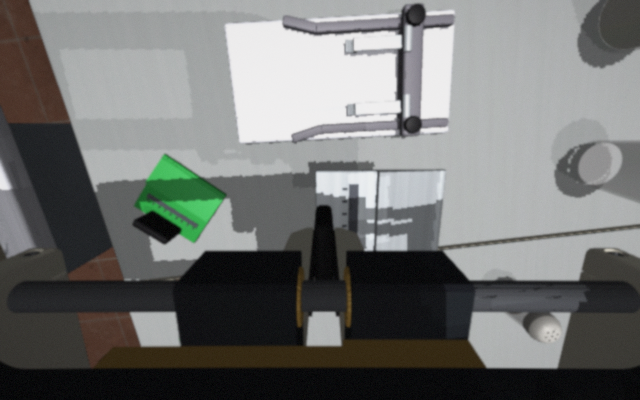

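The insert is held, seen at (316–444, 170–250). The slicer bed's corners are at about (226,23), (240,143), (448,131) and (454,10), the rails begin at x≈285–295, and the clip head is at x≈400–422.

```bash
cat > bed.py <<'E'
from h import *
c=np.load('w4.npy',allow_pickle=True).item()
g=cv2.cvtColor(c['image'],cv2.COLOR_RGB2GRAY).astype(float); gs=cv2.GaussianBlur(g,(3,3),0)
def edge(p,q,n,rng=7):
    """points of strongest gradient across the line p-q"""
    p,q=np.array(p,float),np.array(q,float); t=(q-p)/np.linalg.norm(q-p); nn=np.array([-t[1],t[0]]); o=[]
    for a in np.linspace(.08,.92,n):
        s=np.arange(-rng,rng+.1,.25); X=(p+a*(q-p))[None]+s[:,None]*nn
        v=cv2.remap(gs.astype(np.float32),X[:,0:1].astype(np.float32),X[:,1:2].astype(np.float32),cv2.INTER_LINEAR)[:,0]
        o.append(X[np.argmax(np.abs(np.gradient(v)))])
    return np.array(o)
def line(px,z):
    P=np.array([onz(c,*u,z)[:2] for u in px],np.float32); vx,vy,x,y=cv2.fitLine(P,cv2.DIST_HUBER,0,.001,.001).ravel()
    res=np.abs((P[:,0]-x)*vy-(P[:,1]-y)*vx); return np.array([x,y]),np.array([vx,vy]),res.max()
L={}
for n,p,q,z in [("front",(226,23),(240,143),.016),("near",(240,143),(300,139),.016),("nearall",(240,143),(448,131),.016),("far",(226,23),(283,20),.016),("end",(448,131),(454,10),.016),("headface",(400,112),(404,25),.048)]:
    pt,d,r=line(edge(p,q,25),z)
    if n in("front","end","headface"): d=d*np.sign(d[1]); yaw=np.degrees(np.arctan2(d[1],d[0]))-90
    else: d=d*np.sign(d[0]); yaw=np.degrees(np.arctan2(d[1],d[0]))
    L[n]=(pt,d); print(n,pt.round(4),"yaw",yaw.round(2),"res",r.round(4))
def X(a,b):
    (p,d),(q,e)=L[a],L[b]; t=np.linalg.solve(np.c_[d,-e],q-p); return p+d*t[0]
A,B,C,D=X("front","nearall"),X("front","far"),X("end","nearall"),X("end","far")
print(A,B,C,D,"width",np.linalg.norm(A-B),np.linalg.norm(C-D),"len",np.linalg.norm(A-C),np.linalg.norm(B-D))
u,v,w=[v.round(4) for v in (0,0,0)] if 0 else (0,0,0)
m=(A+B)/2; e=(C+D)/2; x=(e-m)/np.linalg.norm(e-m); print("mid front",m,"end",e,"yaw",np.degrees(np.arctan2(x[1],x[0])))
y=np.array([-x[1],x[0]]); h=L["headface"][0]; print("headface slicer x",(h-m)@x-.13)
E
python3 bed.py
```

```text
front [0.452  0.1143] yaw -4.09 res 0.0005
near [0.4787 0.0544] yaw -3.45 res 0.0075
nearall [0.5525 0.0521] yaw -2.6 res 0.0093
far [0.4879 0.1756] yaw -4.3 res 0.0007
end [0.6883 0.0952] yaw -4.2 res 0.0066
headface [0.6254 0.1145] yaw -8.04 res 0.0076
[0.44788006 0.05685484] [0.45653534 0.1779758 ] [0.68470407 0.04608686] [0.69308424 0.16019   ] width 0.121429816 0.11441046 len 0.23706868 0.2372166
mid front [0.45220768 0.11741532] end [0.68889415 0.10313843] yaw -3.45189
headface slicer x 0.043081
```

```bash
python3 -c "
from h import *
c=np.load('w4.npy',allow_pickle=True).item()
cv2.imwrite('pics/w4z.png',cv2.resize(c['image'][0:155,215:470,::-1],None,fx=3,fy=3,interpolation=cv2.INTER_CUBIC))"
```

```text
(no output)
```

View pics/w4z.png

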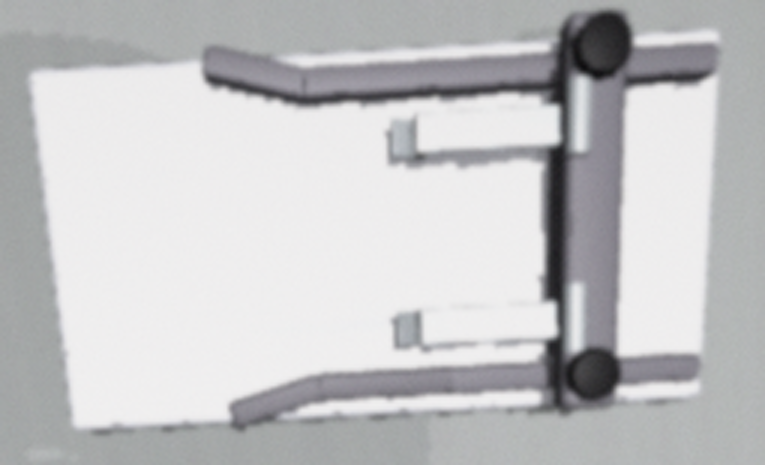

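The zoom shows the bed corners at full-image (225,24), (240,142.7), (447.7,131) and (454.7,10.7). The head's front face is the dark strip between crop x 548 and 566, and the clip tips are at crop x≈392–398.

```bash
cat > bed2.py <<'E'
from h import *
c=np.load('w4.npy',allow_pickle=True).item()
w=lambda x,y,z: onz(c,215+(x+.5)/3-.5,(y+.5)/3-.5,z)
P=np.array([w(x,y,.016)[:2] for x,y in [(30,72),(75,428),(698,393),(719,32)]])
print(P.round(4)); print("w",np.linalg.norm(P[0]-P[1]),np.linalg.norm(P[3]-P[2]),"l",np.linalg.norm(P[0]-P[3]),np.linalg.norm(P[1]-P[2]))
for a,b in [(0,3),(1,2)]: d=P[b]-P[a]; print("yaw",np.degrees(np.arctan2(d[1],d[0])))
for a,b in [(1,0),(2,3)]: d=P[b]-P[a]; print("yaw",np.degrees(np.arctan2(d[1],d[0]))-90)
yaw=-4.2; x=np.array([np.cos(np.radians(yaw)),np.sin(np.radians(yaw))]); y=np.array([-x[1],x[0]])
O=P.mean(0)+.01*x; print("origin",O, "cam",c["M"][:3,3])
loc=lambda p:(((p[:2]-O)@x*1000).round(1),((p[:2]-O)@y*1000).round(1))
for n,a,b,z in [("head top",567,200,.048),("head base",548,200,.016),("head top up",572,50,.048),("railU inner top",420,88,.026),("railU base",420,98,.016),("railL inner top",450,368,.026),("railL outer",450,393,.026),("railU start",303,72,.026),("railL start",318,378,.026),("clipU tip",390,140,.022),("clipL tip",396,330,.022),("railU outer top",420,62,.026),("screwU",602,43,.05),("screwL",594,372,.05)]: print(n,loc(w(a,b,z)))
s=lambda X,Y:(O+X/1000*x+Y/1000*y).round(4)
print("front mid",s(-130,0),"mouth",s(-35,0))
E
python3 bed2.py
```

```text
[[0.457  0.1774]
 [0.4484 0.0568]
 [0.684  0.0405]
 [0.6926 0.16  ]]
w 0.12090687988514492 0.11988528277246652 l 0.23625908603773083 0.23615513217157305
yaw -4.211973267031362
yaw -3.9641633363066275
yaw -4.075048207987791
yaw -4.124618953878112
origin [0.58044843 0.10794626] cam [0.54685131 0.06971995 0.3578811 ]
head top (np.float64(49.3), np.float64(5.4))
head base (np.float64(50.8), np.float64(10.5))
head top up (np.float64(49.9), np.float64(48.3))
railU inner top (np.float64(4.9), np.float64(46.0))
railU base (np.float64(5.9), np.float64(45.5))
railL inner top (np.float64(13.7), np.float64(-45.6))
railL outer (np.float64(13.6), np.float64(-54.5))
railU start (np.float64(-34.1), np.float64(52.8))
railL start (np.float64(-34.4), np.float64(-46.7))
clipU tip (np.float64(-5.4), np.float64(31.5))
clipL tip (np.float64(-5.2), np.float64(-31.3))
railU outer top (np.float64(5.1), np.float64(53.7))
screwU (np.float64(58.6), np.float64(49.1))
screwL (np.float64(59.0), np.float64(-49.1))
front mid [0.4508 0.1175] mouth [0.5455 0.1105]
```

```bash
sed -i 's/^L={}/import sys\nif __name__!="__main__": raise_=1\nL={}/' bed.py; cat > ins.py <<'E'
from h import *
src=open('bed.py').read().split('import sys')[0]; exec(src)
T=c["M"]@np.linalg.inv(c["T_tool_cam"]); 
z=T[2,3]-.0072
for p,q in [((318,170),(443,170)),((444,175),(437,245))]:
    E=edge(p,q,20,6); W=np.array([np.linalg.inv(T)@np.append(onz(c,*u,z),1) for u in E])[:,:2]*1000
    print("px",E[[0,-1]].round(1).tolist(),"tool mm",W[[0,5,10,15,-1]].round(1).tolist(), "fit slope",np.polyfit(W[:,0],W[:,1],1).round(3) if abs(np.ptp(W[:,0]))>abs(np.ptp(W[:,1])) else np.polyfit(W[:,1],W[:,0],1).round(3))
E
python3 ins.py; python3 -c "
from h import *
O=np.array([.581,.1086]);a=np.radians(-4.1);x=np.array([np.cos(a),np.sin(a)])
p=O-.135*x;print(p);go([*p,.07],85.9)"
```

```text
px [[328.0, 170.2], [433.0, 170.2]] tool mm [[42.3, 3.9], [42.3, 20.3], [41.7, 36.7], [41.7, 53.1], [42.3, 66.1]] fit slope [-1.2000e-02  4.2441e+01]
px [[443.4, 180.6], [438.3, 239.5]] tool mm [[36.0, 72.9], [26.5, 72.7], [16.6, 73.8], [6.5, 73.6], [-1.8, 73.6]] fit slope [-3.6000e-02  7.3959e+01]
[0.44634549 0.11825215]
shift cm [ 10.69 -10.44  12.24] roll -3.01 yaw now 82.89 pos [ 0.5368 -0.0008  0.1924] F [-0.2  0.5 -1.7]
```

Emit:
{"op": "play_rows", "data": {"targets": [1.5,-2,0,-1,3,-4,0,-2,5,-6,0,-3,7,-8,1,-3,9,-10,3,-3,10.7,-10.4,6,-3,10.7,-10.4,8,-3,10.7,-10.4,10,-3]}}

```text
t: 6.28
tool_pos: [0.4462, 0.1195, 0.0915]
orientation: [-2.297, -2.143, -0.0]
force: [0.1, -0.3, -1.8]
opening: 0.0096
gripper_force: 25.0
```

Emit:
{"op": "play_rows", "data": {"targets": [0,0,1,0,0,0,2,0,0,0,2,0,0,0,2,0,0,0,2,0]}}

```text
t: 6.7
tool_pos: [0.448, 0.119, 0.0739]
orientation: [2.298, 2.141, 0.002]
force: [-0.2, -0.3, -1.8]
opening: 0.0099
gripper_force: 25.0
```

```bash
python3 -c "
from h import *
go([.4463,.1183,.035],85.9)
c=cam('wrist'); save(c,'pics/w5.png'); np.save('w5.npy',c,allow_pickle=True)
cv2.imwrite('pics/w5z.png',cv2.resize(c['image'][60:260,240:640,::-1],None,fx=2,fy=2,interpolation=cv2.INTER_CUBIC))
"
```

```text
shift cm [-0.09 -0.17  3.89] roll 0.05 yaw now 85.95 pos [0.448  0.119  0.0739] F [-0.2 -0.3 -1.8]
```

View pics/w5z.png

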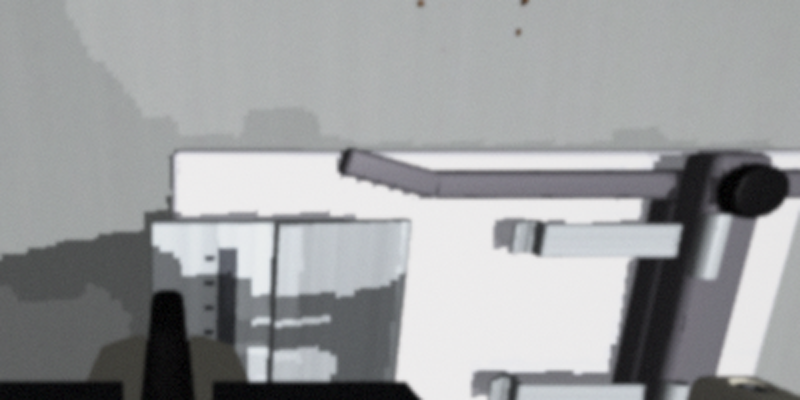

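The plate edge is at crop row 220, parallel to the +y rail at crop rows 172–197. The clips are at rows 240 and 390, and the head is at x≈640–700.

```bash
cat > m5.py <<'E'
from h import *
exec(open('bed.py').read().split('import sys')[0].replace('w4','w5'))
T=c["M"]@np.linalg.inv(c["T_tool_cam"]); f=lambda x,y:(240+x/2,60+y/2)
for n,p,q,z in [("plate edge",f(165,220),f(405,220),T[2,3]-.0072),("rail inner",f(450,197),f(650,196),.026),("bed edge",f(180,150),f(335,150),.016),("rail outer top",f(450,172),f(650,170),.026),("bed front",f(174,155),f(172,205),.016)]:
    E=edge(p,q,25,4); W=np.array([np.linalg.inv(T)@np.append(onz(c,*u,z),1) for u in E])[:,:2]*1000
    i=0 if n=="bed front" else 1
    k=np.polyfit(W[:,i],W[:,1-i],1); print(n,"median",np.median(W[:,1-i]).round(2),"slope deg",np.degrees(np.arctan(k[0])).round(2),"mean along",W[:,i].mean().round(1),"px row",np.median(E[:,1]))
for n,x,y,z in [("clip tip top",512,238,.030),("head base",628,300,.016),("head top",700,300,.048)]:
    print(n,((np.linalg.inv(T)@np.append(onz(c,*f(x,y),z),1))[:2]*1000).round(1))
E
python3 m5.py
```

```text
plate edge median 43.36 slope deg 0.45 mean along 36.2 px row 168.25
rail inner median 43.95 slope deg -0.06 mean along 139.6 px row 158.3725
bed edge median 59.98 slope deg -0.84 mean along 34.9 px row 135.25
rail outer top median 53.91 slope deg -0.02 mean along 138.0 px row 144.3900624953129
bed front median 3.62 slope deg -1.03 mean along 49.1 px row 150.00999200958722
clip tip top [ 29.6 125.9]
head base [  1.8 183.6]
head top [ 11.7 181.6]
```

Emit:
{"op": "play_rows", "data": {"targets": [-0.15,0,1,0,-0.15,0,2,0,-0.15,0,3,0,-0.15,0,3.6,0,-0.15,0,4,0,-0.15,0,4.1,0,-0.15,0,4.1,0,-0.15,0,4.1,0]}}

```text
t: 7.42
tool_pos: [0.447, 0.1178, 0.0317]
orientation: [2.298, 2.142, 0.0]
force: [-1.1, 0.7, 2.8]
opening: 0.0102
gripper_force: 25.0
```

Emit:
{"op": "play_rows", "data": {"targets": [0,0,0.05,0,0,0,0.05,0,0,0,0.1,0,0,0,0.1,0]}}

```text
t: 7.75
tool_pos: [0.4475, 0.1179, 0.0317]
orientation: [2.297, 2.142, 0.001]
force: [-3.9, -0.9, 10.7]
opening: 0.01
gripper_force: 25.0
```

Emit:
{"op": "play_rows", "data": {"targets": [0,0,-0.12,0,0,0.2,-0.12,0,0,0.5,-0.12,0,0,0.8,-0.12,0,0,1.1,-0.12,0,0,1.4,-0.12,0,0,1.7,-0.12,0,0,2,-0.12,0], "grip_force": 20}}

```text
t: 8.42
tool_pos: [0.467, 0.1163, 0.0317]
orientation: [-2.298, -2.142, 0.0]
force: [-0.4, 0.8, 0.5]
opening: 0.0101
gripper_force: 20.0
```

Emit:
{"op": "play_rows", "data": {"targets": [0,0.2,0,0,0,0.4,0,0,0,0.6,0,0,0,0.8,0,0,0,1,0,0,0,1.2,0,0,0,1.2,0,0,0,1.2,0,0]}}

```text
t: 9.08
tool_pos: [0.4787, 0.1155, 0.0317]
orientation: [-2.298, -2.142, 0.0]
force: [-0.2, 0.1, -0.8]
opening: 0.0097
gripper_force: 20.0
```

```bash
python3 -c "
from h import *
go([.4463,.1183,.03],85.9)
c=cam('wrist'); save(c,'pics/w6.png'); np.save('w6.npy',c,allow_pickle=True)
cv2.imwrite('pics/w6z.png',cv2.resize(c['image'][60:260,240:640,::-1],None,fx=2,fy=2,interpolation=cv2.INTER_CUBIC))
"
```

```text
shift cm [ 0.06 -3.25  0.17] roll 0.09 yaw now 85.99 pos [0.4787 0.1155 0.0317] F [-0.2  0.1 -0.8]
```

View pics/w6z.png

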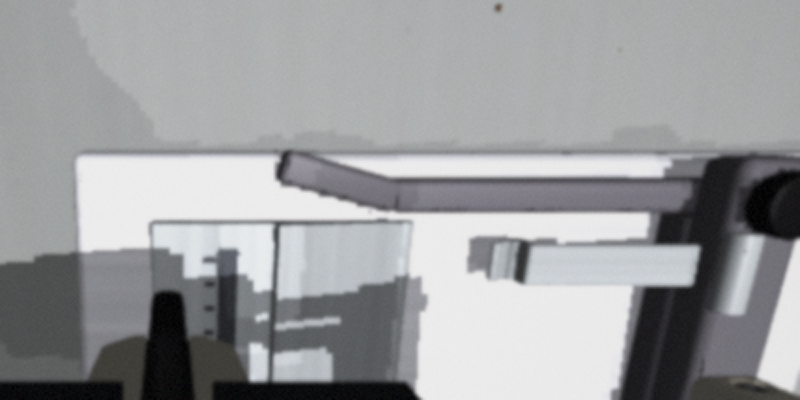

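The plate front (crop x≈412) has just entered the parallel part, which starts at x≈397. The plate edge is at row 221 and the rail's inner edge at row 211. I'm measuring the gap.

```bash
sed -e 's/w5/w6/' m5.py > m6.py; python3 - <<'E'
s=open('m6.py').read()
i=s.index('for n,p,q,z in'); j=s.index(']:',i)
s=s[:i]+'for n,p,q,z in [("plate edge",f(165,221),f(405,221),.022),("rail inner",f(430,211),f(640,211),.026),("bed edge",f(90,153),f(270,152),.016),("rail outer",f(420,180),f(680,179),.026)'+s[j:]
i=s.index('for n,x,y,z in'); j=s.index(']:',i)
s=s[:i]+'for n,x,y,z in [("clip y lo",600,285,.030),("clip y hi",600,246,.030),("head base",632,300,.016),("head top",707,300,.048),("front",411,225,.022)'+s[j:]
open('m6.py','w').write(s)
E
python3 m6.py
```

```text
plate edge median 42.39 slope deg 0.22 mean along 36.7 px row 169.25
rail inner median 45.34 slope deg -0.07 mean along 108.5 px row 165.25
bed edge median 60.83 slope deg -0.01 mean along 5.2 px row 137.37748071032306
rail outer median 55.11 slope deg 0.16 mean along 111.2 px row 148.33751109455147
clip y lo [ 23.9 128.5]
clip y hi [ 35.6 126.3]
head base [ 15.  150.2]
head top [ 24.9 143.5]
front [40.4 74.7]
```

Emit:
{"op": "play_rows", "data": {"targets": [0.03,0.3,0,0,0.03,0.6,0,0,0.03,0.9,0,0,0.03,1.2,0,0,0.03,1.5,0,0,0.03,1.8,0,0,0.03,2,0,0,0.03,2,0,0]}}

```text
t: 9.8
tool_pos: [0.4991, 0.1143, 0.0319]
orientation: [2.298, 2.142, 0.0]
force: [-0.2, 0.2, -1.9]
opening: 0.0097
gripper_force: 20.0
```

Emit:
{"op": "play_rows", "data": {"targets": [0,0.2,0,0,0,0.4,0,0,0,0.6,0,0,0,0.8,0,0,0,1,0,0,0,1.2,0,0]}}

```text
t: 10.3
tool_pos: [0.5101, 0.1136, 0.0317]
orientation: [-2.297, -2.142, 0.002]
force: [-3.6, -0.2, 1.3]
opening: 0.0104
gripper_force: 20.0
```

Emit:
{"op": "play_rows", "data": {"targets": [0,0.2,0,0,0,0.4,0,0,0,0.6,0,0,0,0.8,0,0,0,1,0,0]}}

```text
t: 10.72
tool_pos: [0.5206, 0.1128, 0.0317]
orientation: [-2.298, -2.142, 0.001]
force: [-2.9, 0.0, 0.6]
opening: 0.0096
gripper_force: 20.0
```

Emit:
{"op": "play_rows", "data": {"targets": [0,0.2,0,0,0,0.4,0,0,0,0.6,0,0,0,0.8,0,0,0,1,0,0]}}

```text
t: 11.13
tool_pos: [0.5306, 0.1121, 0.0317]
orientation: [-2.298, -2.142, 0.001]
force: [-5.6, 0.4, 0.5]
opening: 0.0099
gripper_force: 20.0
```

Emit:
{"op": "play_rows", "data": {"targets": [0,0.2,0,0,0,0.4,0,0,0,0.6,0,0,0,0.8,0,0,0,1,0,0]}}

```text
t: 11.55
tool_pos: [0.5405, 0.1114, 0.0317]
orientation: [-2.298, -2.142, 0.001]
force: [-5.5, 0.3, 1.4]
opening: 0.0098
gripper_force: 20.0
```

Emit:
{"op": "play_rows", "data": {"targets": [0,0.1,0,0,0,0.2,0,0,0,0.3,0,0,0,0.4,0,0,0,0.5,0,0]}}

```text
t: 11.97
tool_pos: [0.5454, 0.1111, 0.0317]
orientation: [-2.298, -2.142, 0.001]
force: [-5.9, 0.5, 1.4]
opening: 0.0099
gripper_force: 20.0
```

Emit:
{"op": "play_rows", "data": {"targets": [0,0.08,0,0,0,0.16,0,0,0,0.24,0,0,0,0.3,0,0]}}

```text
t: 12.3
tool_pos: [0.5484, 0.1109, 0.0317]
orientation: [-2.298, -2.142, 0.001]
force: [-5.2, -0.2, 0.7]
opening: 0.0099
gripper_force: 20.0
```

Emit:
{"op": "play_rows", "data": {"targets": [0,0.06,0,0,0,0.12,0,0,0,0.18,0,0,0,0.2,0,0]}}

```text
t: 12.63
tool_pos: [0.5519, 0.1106, 0.032]
orientation: [2.297, 2.141, 0.003]
force: [5.4, -0.2, -6.8]
opening: 0.0099
gripper_force: 20.0
```

Emit:
{"op": "play_rows", "data": {"targets": [0,0.04,0,0,0,0.08,0,0,0,0.12,0,0]}}

```text
t: 12.88
tool_pos: [0.5529, 0.1106, 0.0324]
orientation: [2.297, 2.141, 0.003]
force: [4.4, 0.6, -3.6]
opening: 0.0098
gripper_force: 20.0
```

Emit:
{"op": "play_rows", "data": {"targets": [0,0.04,0,0,0,0.08,0,0,0,0.12,0,0]}}

```text
t: 13.13
tool_pos: [0.5531, 0.1106, 0.0319]
orientation: [2.298, 2.142, 0.0]
force: [4.0, 0.8, -3.7]
opening: 0.0096
gripper_force: 20.0
```

Emit:
{"op": "play_rows", "data": {"targets": [0,0.04,0,0,0,0.08,0,0,0,0.08,0,0]}}

```text
t: 13.38
tool_pos: [0.5531, 0.1106, 0.0318]
orientation: [-2.297, -2.142, 0.002]
force: [-1.0, -0.4, -1.1]
opening: 0.0096
gripper_force: 20.0
```

Emit:
{"op": "play_rows", "data": {"targets": [0,0.05,0,0,0,0.1,0,0,0,0.1,0,0]}}

```text
t: 13.63
tool_pos: [0.5544, 0.1105, 0.0317]
orientation: [-2.297, -2.142, 0.001]
force: [-1.2, -0.2, -0.7]
opening: 0.0096
gripper_force: 20.0
```

Emit:
{"op": "play_rows", "data": {"targets": [0,0.05,0,0,0,0.1,0,0,0,0.1,0,0]}}

```text
t: 13.88
tool_pos: [0.555, 0.1105, 0.0317]
orientation: [-2.297, -2.142, 0.002]
force: [-5.7, 0.7, 4.0]
opening: 0.0099
gripper_force: 20.0
```

Emit:
{"op": "play_rows", "data": {"targets": [0,0.04,0,0,0,0.08,0,0,0,0.08,0,0]}}

```text
t: 14.13
tool_pos: [0.555, 0.1105, 0.0317]
orientation: [-2.296, -2.141, 0.004]
force: [-10.4, 0.8, 6.6]
opening: 0.0098
gripper_force: 20.0
```

Emit:
{"op": "play_rows", "data": {"targets": [0,-0.06,-0.05,0,0,-0.12,-0.05,0,0,-0.12,-0.05,0]}}

```text
t: 14.38
tool_pos: [0.555, 0.1104, 0.0318]
orientation: [-2.298, -2.142, 0.001]
force: [-0.4, 0.7, -3.1]
opening: 0.0103
gripper_force: 20.0
```

Emit:
{"op": "play_rows", "data": {"targets": [0,0,0,0,0,0,0,0,0,0,0,0,0,0,0,0,0,0,0,0,0,0,0,0], "grip": 2.2}}

```text
t: 14.88
tool_pos: [0.5556, 0.1104, 0.0326]
orientation: [2.298, 2.142, 0.001]
force: [-0.8, 0.6, 0.2]
opening: 0.0219
gripper_force: 0.0
```

Emit:
{"op": "play_rows", "data": {"targets": [0,0,-0.5,0,0,0,-1.5,0,0,0,-3,0,0,0,-5,0,-2,0,-8,0,-4,0,-11,0,-6,0,-13,0,-6,0,-13,0]}}

```text
t: 15.55
tool_pos: [0.5545, 0.0477, 0.1696]
orientation: [2.294, 2.135, 0.01]
force: [0.0, 0.1, 1.6]
opening: 0.0219
gripper_force: 0.0
```

Emit:
{"op": "play_rows", "data": {"targets": [0,0,0,0,0,0,0,0,0,0,0,0]}}

```text
t: 15.8
tool_pos: [0.5502, 0.0512, 0.161]
orientation: [-2.296, -2.142, 0.002]
force: [-0.4, 0.1, -0.0]
opening: 0.022
gripper_force: 0.0
```

```bash
python3 -c "
from h import *
c=cam('wrist'); np.save('w7.npy',c,allow_pickle=True)
u,v=map(int,proj(c,[.59,.108,.03])); print(u,v); x0=max(0,u-130);y0=max(0,v-100); print(x0,y0)
cv2.imwrite('pics/w7z.png',cv2.resize(c['image'][y0:y0+190,x0:x0+260,::-1],None,fx=3,fy=3,interpolation=cv2.INTER_CUBIC))"
```

```text
358 132
228 32
```

View pics/w7z.png

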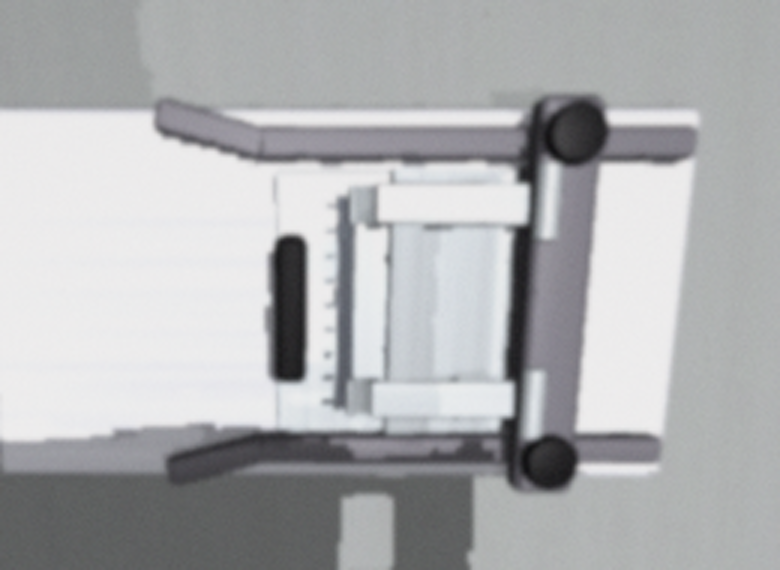

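The insert lies square in the channel with its rear edge at crop x≈277 and its ridge at ≈388. The clip tips are at ≈350, beyond the ridge, and the plate front reaches the head. I'm checking the distances numerically.

```bash
python3 -c "
from h import *
c=np.load('w7.npy',allow_pickle=True).item()
a=np.radians(-4.1);x=np.array([np.cos(a),np.sin(a)])
w=lambda u,v,z: round(float((onz(c,228+u/3,32+v/3,z)[:2]-[.581,.1086])@x*1000),1)
print('rear',w(277,300,.022),'ridge',w(388,300,.027),'cliptip',w(350,205,.026),w(347,395,.026),'headtop',w(532,300,.048),'headbase',w(513,300,.02),'grip',w(290,308,.058))"
```

```text
rear -29.0 ridge 7.8 cliptip -5.3 -5.1 headtop 49.8 headbase 50.9 grip -24.7
```

```bash
python3 -c "
from h import *
print(workorder.close_job())"
```

```text
the job is handed in; nothing more can be done
None
```

The steel insert is fully home in the slicer, against the end stop with both clips snapped down behind its ridge, and it is released and handed in at about 16 s. The highest wrist reading I saw was about 11 N, and the timer, salt shaker and mug were not touched.

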